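Mix a stoppered flask on a touch-start vortex mixer

TASK

Mix the made-up standard in the amber round flask: first free the vortex mixer's clamped head by turning the red clamp knob a quarter turn anticlockwise to its stop, then lift the flask off its cork ring, set it upright in the rubber ring of the sprung head and press it straight down, nearly to the bottom of the head's travel, without ramming the glass. Keep it pressed down for at least three seconds and finish like that, still holding the flask down on the mixer. Leave the timer, the dropper bottle and the green-capped vial where they stand.

Things in the scene. Friction and masses are not known exactly. Their poses are not given: they have to be found in the camera images.
- mixer: touch-start vortex mixer, a low white box with a black front panel, fixed to the bench; 124 mm deep (its x), 180 mm wide (its y), deck 56 mm above the bench. Origin: centre of the underside. Its x points away from the front panel, y to the left as seen from the front, z up. The sprung head stands on the deck at y = -40 mm, the clamp knob at y = +45 mm
- mixer_head (a joint): downward travel of the mixer's sprung head, an aluminium cup 68 mm across with a black rubber ring on its rim (the ring's top is 36 mm above the deck when the head is up, opening 47 mm). 0 = up, 0.010 m = bottom of its travel. A spring holds it up: beyond the flask's own weight about 3 N starts it moving and about 11 N holds it at the bottom (0.8 N per mm). While the clamp is on, a steel tongue under the head's rim stops it from going down
- cradle (a point): point on the axis of the sprung head where the centre of the flask's bulb comes to lie when the flask is seated in the rubber ring; it moves down with the head. z is up. With the head up it is 111 mm above the bench
- lock_knob (a joint): angle of the clamp knob: 0 = clamped (tongue under the head), 1.35 rad = free, at its stop (tongue points to the back of the mixer); grows anticlockwise seen from above, starts between 0 and 0.2, turns easily (0.04 N m) and stays where it is left
- knob_grip (a point): centre of the red bar on top of the clamp knob, 112 mm above the bench, on the vertical axis of the knob; the bar is 44 mm long (this frame's y), 10 mm thick (its x) and 20 mm high (z, up), so its top is 10 mm above this point. The frame turns with the knob. The head's axis is 85 mm away, the rubber ring's top 20 mm below this point
- flask: amber round-bottom flask with a white stopper fast in its neck, about 0.16 kg, 123 mm tall. Origin: lowest point of the bulb; z runs up its axis. Bulb: sphere 64 mm across. Neck: 28 mm across from 61 to 99 mm above the origin, then a rim 32 mm across to 107 mm, then the stopper's head 30 mm across from 110 to 123 mm
- bulb_center (a point): centre of the flask's spherical bulb, 32 mm above the flask's lowest point; z runs up the flask's axis
- neck (a point): point on the flask's axis in the middle of its neck, 84 mm above its lowest point: the place to grip (28 mm wide); z runs up the axis
- cork_ring: cork ring on which the flask stands at first, fixed, 87 mm across and 26 mm high; origin: centre of its underside on the bench. The flask's lowest point rests 14.5 mm above the bench. Behind it, right of the middle, stands a 0.55 m tall instrument tower (from 0.56 m ahead of the robot's base, 0.27 to 0.51 m to its right), and left of that a wide vial autosampler (from 0.48 m ahead); the strip of bench in front of them is the clear way to the mixer
- timer: grey bench timer lying flat, 62 x 62 x 18 mm, loose; origin: centre of its underside. Not to be moved
- dropper_bottle: small amber dropper bottle, 34 mm across, 114 mm tall, loose; origin: centre of its underside. Not to be moved
- green_vial: clear glass vial with a green cap, 27 mm across, 98 mm tall, loose; origin: centre of its underside. Not to be moved
Mind the look-alikes: they are no part of the job. Leave any blue look-alike of the flask alone. Of the things that look like the cork_ring, the larger one is meant.

How it is judged:
On the way, in this order (a step that is already met when the one before it is completed fails the run):
1. the clamp knob is turned free (beyond 1.05 rad) while the head is still up (value of joint lock_knob above 1.05 rad and value of joint mixer_head below 0.003 m), for 0.2 s.
2. the flask is held in the fingers, lifted well clear of the cork ring (height (world z) of bulb_center above 0.1 m and contact force between the fingers and flask above 1 N and contact force between flask and cork_ring below 0.1 N), for 0.2 s.
3. the flask sits upright in the rubber ring and holds the head more than 7 mm down for 2 s (value of joint mixer_head above 0.007 m and distance between bulb_center and cradle below 0.006 m and angle between flask's own z axis and vertical below 0.2 rad and contact force between flask and mixer_head above 4 N and contact force between the fingers and flask above 1 N), for 2 s.
At the end, for the whole second after the job is handed in: Still held at the end: flask seated in the rubber ring (bulb centre within 6 mm of the cradle point), upright within 0.2 rad and still, fingers bearing on it, pressing the head (over 4 N) more than 7 mm down of 10; clamp knob free (beyond 1.05 rad) (all of step 3 and value of joint lock_knob above 1.05 rad and linear speed of flask below 0.02 m/s); the arm keeps its last pose, push and grip.
It fails at once if the flask is rammed on the mixer head (more than 40 N) (contact force between flask and mixer_head above 40 N).
It fails at once if the timer, dropper bottle or green-capped vial is moved by more than 20 mm or tipped over (distance of any of timer, dropper_bottle, green_vial from where it was at the start of the episode above 0.02 m or angle between any of dropper_bottle, green_vial's own z axis and vertical above 0.5 rad).
It also fails if it takes over 72 s, if anything falls off the work surface, if the arm or the gripper's body presses on something with over 40 N, if the wrist force passes 120 N, or if a joint passes its speed limit or range.

ROBOT

A 7-joint arm with a two-finger parallel gripper is mounted at the origin on a cart in front of the work surface, level with it; the furniture and walls round the work are solid. World frame = base frame: x ahead of the robot, y to its left, z up, the work surface at z = 0. Lengths are in m, angles in rad, forces in N, time in s.
With the tool pointing down it reaches from about 0.425 to 0.925 m from the base axis. Payload 6.8 kg.
Tool frame: the origin (TCP) lies on the centre line of the jaws, within the pads' length; the fingertips stand 8 mm ahead of it and the grasp point (between the pads) lies 11 mm behind it (bot.tips_ahead is the distance from the TCP to the fingertips, in m); z points along the fingers, y is the line along which they close (so a half turn about z gives the same grasp; the last joint's range is limited). The gripper opens to 85 mm and grips with 20 to 120 N. Pads are 22 mm wide; open, the fingers measure 114 mm over their backs; the gripper's body (76 mm by 85 mm) begins 54 mm behind the grasp point. The pads swing forward as they close: fully open they stand 13 mm farther back than shut.
Start: joints at [-1.429, 0.477, 0.022, 1.555, -0.011, 1.109, -0.083], TCP at [0.167, 0.654, 0.211] pointing down, gripper open.
Joint ranges: [-2.96, 2.96], [-0.34, 2.1], [-1.41, 1.46], [0.24, 2.44], [-1.37, 4.51], [0.17, 1.92], [-2.96, 2.96]. Speed limits (rad/s): [2.39, 2.39, 3.14, 3.14, 3.14, 3.14, 3.14].

INTERFACE

Orientations are given as a unit quaternion [w, x, y, z].
In Python, from station import bot gives the robot as it stands.
- The arm moves only by the tool send_rows, never from a script. Its argument "deltas" is text: rows parted by semicolons, each of 4 numbers parted by spaces: the shift along the tool's x, y, z in m, then the turn about the tool's z in degrees. In form: x y z spin; .... A call has 1 to 5 rows; each row is the pose to reach, as a shift and turn from the pose commanded when the call began, along the tool's axes at that moment; what a row does not reach only later rows make up. A row lasts 1/10 s, in which the tool goes at most 50 mm and 8.59 degrees, less where a joint would pass 70% of its speed; a pose out of reach is approached as far as the arm can. A call with a gripper value outside its range is refused whole. "claw" is the opening, from 0 (shut) to 1 (fully open), set as the call begins (left out, the last holds). The fingers move at their own pace and stop on an object; "force" is the grip in N (left out, the last holds). Time passes only in rows, so rows that repeat a pose let the fingers close. It gives the time, the measured TCP pose, the force, the opening and the grip force at its end, in the units of the state.
- bot.get_obs(): the state, without advancing time (a new reading comes with each control period).
- bot.read_camera(name): name is "scene" or "side" or "wrist"; returns a dict with "img" (384x512x3 uint8, red, green, blue), "depth" (384x512 float32, m along the optical axis (not along the pixel's ray), 0 where there is no reading), "fx", "fy", "cx", "cy" (pixels), "camera_from_world" (4x4, takes a point from world to camera coordinates). Camera axes: x right, y up, looking along -z (the intrinsics and any distortion apply to the point x, -y, -z); pixel columns grow to the right and rows downward; lengths in m; the calibration is good to about 2 mm. A picture is of the moment at which its call begins.
- bot.hand_in(): hands the job in; it is judged then, once.
Trained networks look in a picture, given as the dict that the camera call returned (one of the last four; its "shot" number tells which), for a name from the list of things; names that differ only in an ending like _2 or _b are one class to them, and where a whole thing is asked for, a point or a joint stands for the part that bears it (a point fixed in the world has none). Each returns a list of dicts, best first, with "confidence" (0 to 1); they miss things now and then, are a little off and sometimes report something else, mostly with a low value. They report only what shows in the picture. A call takes as long as a camera call. They do not tell look-alikes from the thing itself.
- bot.masks_of(picture, query): "mask" (384x512 bool, what is visible of it).
- bot.landmark_of(picture, query): "xyz" ([x, y, z] in m, in world coordinates, good to about 4 mm: a listed point, or the origin of a listed thing).
The state is a dict: "t": time; "q": joint angles; "joint_vel": joint speeds; "joint_torque": joint torques, N m; "eef_pos": TCP position; "tool_rot": TCP orientation; "contact_force": force on the tool from outside, world axes, zero at the start; "torque": the same for the moment, N m; "gripper_width": opening from 0.0 (shut) to 1.0 (fully open); "grasp_force": force on a finger pad.
Only numpy, scipy, OpenCV 4.12 (cv2) and the standard library are available. Lean on these libraries where they do the work, as an engineer would, in place of code of your own. Each camera call takes 0.05 s, during which the arm holds its last target. There are 200 camera calls.

## Working session

There is one attempt and no reset: what is moved stays moved. The work goes in short steps, Python scripts to look and compute and a tool call to move; the robot and the scene stay as the last step left them, time stands still between calls to the robot, and variables do not carry over. Pictures are saved under pics/ and viewed, at most 10 in all, crops included, and the job is handed in when it is done.

Besides the shell and the picture viewer there is one more tool, called after "Request:" as name(argument=value, ...) on one line, values as JSON. send_rows: Moves the arm, as the interface text tells. Its arguments: {"type":"object","properties":{"deltas":{"type":"string"},"claw":{"type":"number"},"force":{"type":"number"}},"required":["deltas"]}

```bash
mkdir -p pics; cat > h.py <<'E'
from station import bot
import numpy as np, cv2
def shot(c,name=None):
    p=bot.read_camera(c)
    if name: cv2.imwrite('pics/'+name,p['img'][:,:,::-1])
    return p
def px(p,xyz):
    c=p['camera_from_world']@np.r_[xyz,1]; return (p['cx']+p['fx']*c[0]/-c[2], p['cy']-p['fy']*c[1]/-c[2])
def world(p,u,v,d=None):
    d=p['depth'][int(v),int(u)] if d is None else d
    c=np.array([(u-p['cx'])/p['fx']*d,-(v-p['cy'])/p['fy']*d,-d,1]); return (np.linalg.inv(p['camera_from_world'])@c)[:3]
E
python3 - <<'E'
from h import *
o=bot.get_obs();print(o)
ims=[]
for c in ['scene','side']:
    p=shot(c); ims.append(p['img'])
    print(c,np.linalg.inv(p['camera_from_world'])[:3].round(3).tolist())
    for q in ['mixer','cradle','knob_grip','flask','bulb_center','neck','cork_ring','timer','dropper_bottle','green_vial']:
        for r in bot.landmark_of(p,q)[:3]: print(q,round(r['confidence'],2),np.round(r['xyz'],3),np.round(px(p,r['xyz'])))
    cv2.imwrite(f'pics/{c}.png',cv2.resize(p['img'],(800,600))[:,:,::-1])
E
```

```text
{'t': 0.0, 'q': array([-1.42910042,  0.47779128,  0.02236806,  1.55647513, -0.01149787,
        1.10932922, -0.08308091]), 'joint_vel': array([-0.00029333,  0.00086549, -0.00074839, -0.00078895, -0.00080873,
       -0.00196629,  0.00252457]), 'joint_torque': array([-3.07501878e-04, -5.96437633e+01,  1.60755102e+00, -2.81199092e+01,
        1.24006905e-02,  9.21606144e-03,  3.10900668e-05]), 'eef_pos': array([0.16674035, 0.65340957, 0.21032224]), 'tool_rot': array([-3.96473725e-05,  1.24565378e-01,  9.92210960e-01, -9.36364852e-04]), 'contact_force': array([ 0.27949957,  0.21544391, -1.43397133]), 'torque': array([ 0.05928986, -0.00986615, -0.02204686]), 'grasp_force': 0.0, 'gripper_width': 0.9990950199897322}
scene [[0.584, 0.555, -0.592, -0.257], [-0.812, 0.415, -0.411, -0.538], [0.017, 0.721, 0.693, 0.965]]
mixer 0.89 [ 0.505  0.377 -0.002] [173. 168.]
cradle 0.49 [0.501 0.337 0.109] [177. 148.]
knob_grip 0.69 [0.505 0.416 0.114] [161. 139.]
flask 0.97 [ 0.528 -0.52   0.005] [409. 284.]
flask 0.77 [ 0.415 -0.367  0.016] [343. 282.]
flask 0.71 [0.403 0.151 0.   ] [201. 209.]
bulb_ce
[... 505 characters left out ...]
2, -0.64], [-0.85, 0.313, -0.423, -0.762], [-0.019, 0.785, 0.619, 1.129]]
mixer 0.85 [ 0.503  0.374 -0.004] [176. 175.]
cradle 0.49 [0.504 0.339 0.112] [179. 153.]
knob_grip 0.44 [0.499 0.417 0.114] [162. 147.]
flask 0.97 [ 0.53  -0.515 -0.004] [396. 252.]
bulb_center 0.95 [ 0.526 -0.512  0.034] [396. 245.]
bulb_center 0.72 [ 0.41  -0.368  0.045] [339. 248.]
neck 0.85 [ 0.41  -0.367  0.102] [340. 234.]
neck 0.85 [ 0.529 -0.519  0.084] [401. 233.]
cork_ring 0.49 [ 0.412 -0.369 -0.002] [339. 258.]
cork_ring 0.49 [ 0.434 -0.241  0.   ] [306. 239.]
timer 0.5 [ 0.401  0.147 -0.001] [206. 207.]
dropper_bottle 0.5 [ 0.436 -0.143 -0.003] [281. 230.]
green_vial 0.63 [ 0.44   0.025 -0.002] [240. 213.]
```

View pics/scene.png

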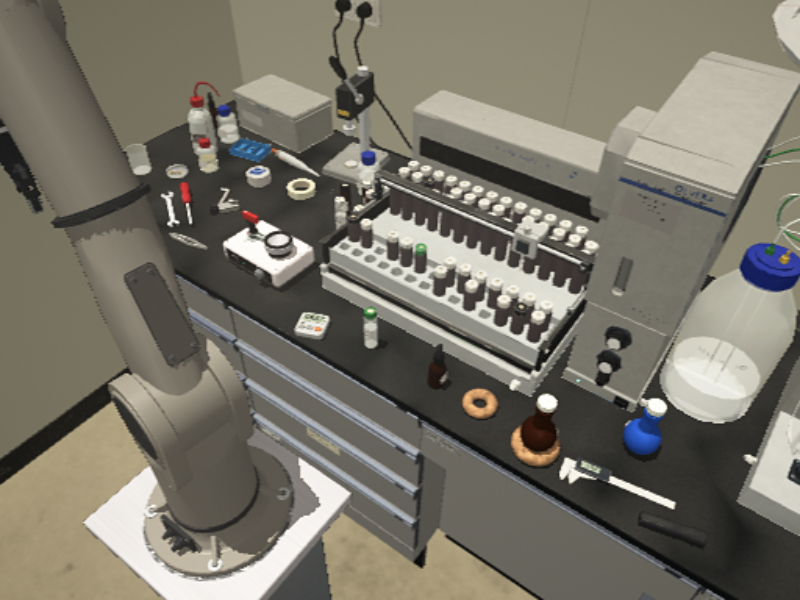

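View pics/side.png

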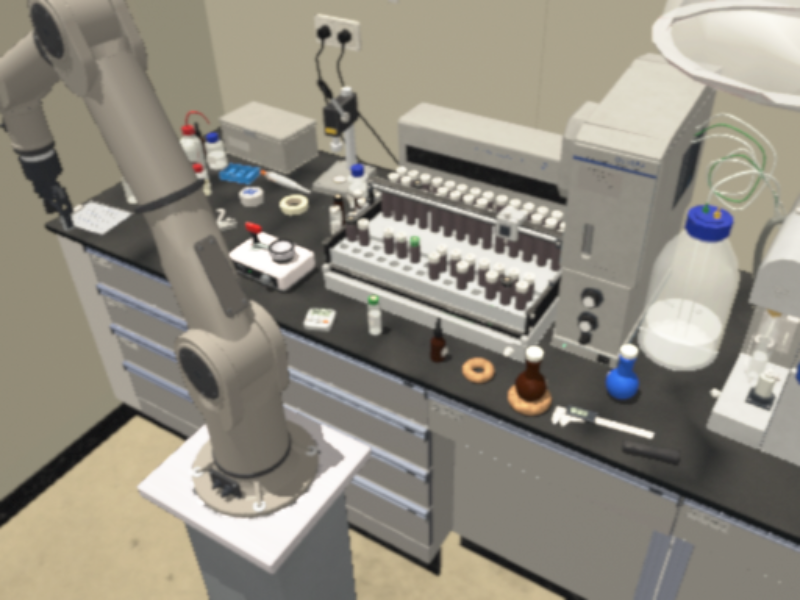

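The amber flask stands on the large cork ring at scene px (344,275). The look-alikes are the blue flask at (411,279), which I leave alone, and the small empty ring at (307,261). The mixer is at (173,168) with the red knob at (161,139). First I move over the mixer, turning the tool clockwise to suit the bar.

Request:
send_rows(deltas="-0.04 -0.02 -0.03 8;-0.08 -0.04 -0.06 16;-0.12 -0.06 -0.09 24;-0.16 -0.08 -0.09 32;-0.2 -0.1 -0.09 40", claw=0.5)

```text
t: 1.6
eef_pos: [0.3375, 0.5073, 0.3034]
tool_rot: [-0.0, 0.459, 0.889, 0.002]
contact_force: [0.9, 0.7, 0.7]
gripper_width: 0.5
grasp_force: 0.0
```

```bash
cat >> h.py <<'E'
from scipy.spatial.transform import Rotation as Ro
def R():
    o=bot.get_obs(); q=o['tool_rot']; return o['eef_pos'],Ro.from_quat(np.r_[q[1:],q[0]]).as_matrix()
def to(target):
    p,M=R(); print('pos',p.round(4),'yheading',np.degrees(np.arctan2(M[1,1],M[0,1])).round(2),'tilt',M[2].round(4),'delta',(M.T@(np.array(target)-p)).round(4))
E
python3 - <<'E'
from h import *
to([.45,.37,.30]); o=bot.get_obs(); print(o['q'].round(3),o['t'])
p=shot('wrist'); 
M=p['camera_from_world']; print(np.linalg.inv(M).round(3).tolist())
E
```

```text
pos [0.3375 0.5073 0.3034] yheading 35.4 tilt [ 0.002   0.0033 -1.    ] delta [-0.1771  0.0122  0.0031]
[-1.266  0.297  0.231  1.621 -0.072  1.229 -0.403] 1.6
[[0.815, -0.549, -0.184, 0.291], [0.579, 0.775, 0.252, 0.572], [0.004, -0.313, 0.95, 0.465], [0.0, 0.0, 0.0, 1.0]]
```

Request:
send_rows(deltas="-0.036 0.01 0 8;-0.072 0.02 0 16;-0.108 0.03 0 24;-0.144 0.03 0 32;-0.17 0.03 0 35")

```text
t: 2.15
eef_pos: [0.4611, 0.3848, 0.3013]
tool_rot: [0.0, 0.705, 0.709, -0.0]
contact_force: [0.5, 0.1, -0.1]
gripper_width: 0.503
grasp_force: 0.0
```

```bash
python3 - <<'E'
from h import *
to([.5,.42,.12]); o=bot.get_obs(); print(o['q'].round(3),o['t'])
p=shot('wrist'); cv2.imwrite('pics/w1.png',cv2.resize(p['img'],(800,600))[:,:,::-1])
for q in ['mixer','cradle','knob_grip']:
    for r in bot.landmark_of(p,q)[:3]: print(q,round(r['confidence'],2),np.round(r['xyz'],4),np.round(px(p,r['xyz'])))
# red bar points, head ring points
img=p['img'].astype(int)
vs,us=np.mgrid[:384,:512]; d=p['depth']
X=np.stack([(us-p['cx'])/p['fx']*d,-(vs-p['cy'])/p['fy']*d,-d,np.ones_like(d)],-1)@np.linalg.inv(p['camera_from_world']).T
red=(img[...,0]>110)&(img[...,1]<70)&(img[...,2]<70)&(d>0)
P=X[red][:,:3]; print('red z',np.percentile(P[:,2],[5,50,95]).round(4),len(P))
T=P[(P[:,2]>.116)&(P[:,2]<.13)]; c,s,a=cv2.minAreaRect((T[:,:2]*1000).astype(np.float32)); print('bar',c,s,a)
w=(X[...,2]>.051)&(X[...,2]<.061)&(img.min(-1)>120)&(abs(X[...,0]-.5)<.15)&(abs(X[...,1]-.38)<.15)
W=X[w][:,:2]*1000; print('deck',cv2.minAreaRect(W.astype(np.float32)),len(W), np.percentile(W,[1,99],axis=0))
h=(X[...,2]>.085)&(X[...,2]<.097)&(abs(X[...,0]-.5)<.06)&(abs(X[...,1]-.335)<.05)
H=X[h]; print('ring',len(H),H[:,2].mean(),cv2.minEnclosingCircle((H[:,:2]*1000).astype(np.float32)))
E
```

```text
pos [0.4611 0.3848 0.3013] yheading 0.39 tilt [-6.e-04  5.e-04 -1.e+00] delta [0.035  0.0391 0.1813]
[-1.12   0.293  0.409  1.65  -0.122  1.223 -0.678] 2.15
mixer 0.71 [ 0.5058  0.3715 -0.0028] [283. 152.]
cradle 0.72 [0.5019 0.3334 0.11  ] [287. 203.]
cradle 0.3 [ 4.032e-01  1.510e-01 -4.000e-04] [217. 281.]
knob_grip 0.81 [0.5076 0.4223 0.1091] [295. 126.]
red z [0.1019 0.1207 0.1222] 306
bar (506.40869140625, 420.47613525390625) (9.740845680236816, 40.399776458740234) 1.9970879554748535
deck ((504.8022155761719, 376.8071594238281), (176.1612548828125, 120.34899139404297), 88.17240142822266) 8865 [[445.75567209 292.25080285]
 [564.19392556 463.54637979]]
ring 1156 0.0895271042561009 ((503.7612609863281, 336.73480224609375), 34.17929458618164)
```

View pics/w1.png

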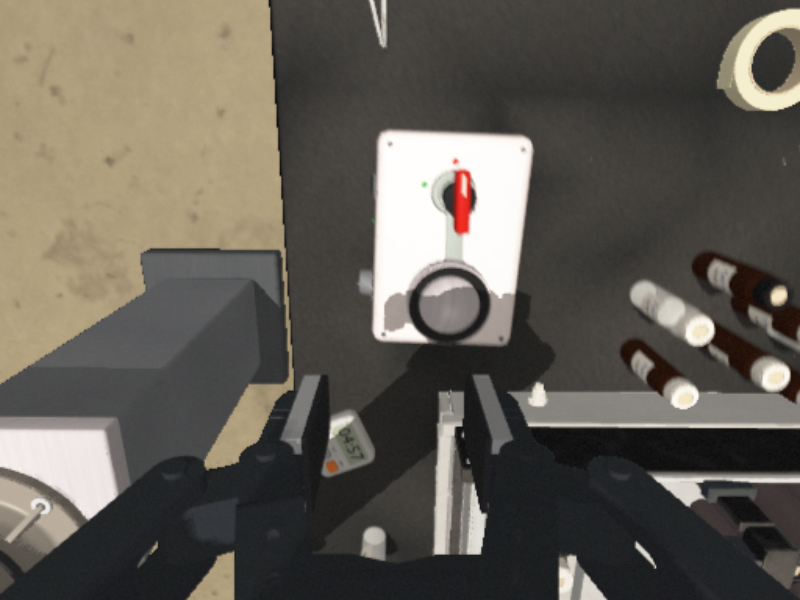

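The mixer seen from above: red bar at (462,200), nearly along the mixer's y, and the black ring at (450,303). The deck rectangle, ring and bar agree on a yaw of about −1.8°. The bar is at (0.506, 0.4205), top z 0.122.

Request:
send_rows(deltas="0.018 0.022 0.04 -1;0.036 0.045 0.08 -1.6;0.036 0.045 0.12 -1.6;0.036 0.045 0.15 -1.6;0.036 0.045 0.15 -1.6")

```text
t: 2.85
eef_pos: [0.4997, 0.4237, 0.1461]
tool_rot: [-0.001, 0.691, 0.723, -0.005]
contact_force: [-1.0, -0.7, -0.7]
gripper_width: 0.502
grasp_force: 0.0
```

```bash
python3 - <<'E'
from h import *
to([.5064,.4205,.111])
E
```

```text
pos [0.4997 0.4237 0.1461] yheading 2.55 tilt [-0.0054 -0.0077 -1.    ] delta [-0.0033  0.0068  0.0351]
```

Request:
send_rows(deltas="0 0.004 0.01 0;0 0.004 0.01 0;0 0.004 0.01 0;0 0.004 0.01 0")

```text
t: 3.25
eef_pos: [0.5086, 0.4245, 0.1429]
tool_rot: [-0.0, 0.693, 0.721, 0.001]
contact_force: [0.5, -0.1, 0.0]
gripper_width: 0.499
grasp_force: 0.0
```

```bash
python3 - <<'E'
from h import *
to([.5064,.4205,.111])
E
```

```text
pos [0.5086 0.4245 0.1429] yheading 2.3 tilt [ 0.0019  0.0017 -1.    ] delta [-0.004  -0.0025  0.0319]
```

Request:
send_rows(deltas="-0.004 -0.002 0.012 0;-0.004 -0.002 0.022 0;-0.004 -0.002 0.032 0;-0.004 -0.002 0.032 0;-0.004 -0.002 0.032 0")

```text
t: 3.75
eef_pos: [0.506, 0.4196, 0.1087]
tool_rot: [0.0, 0.693, 0.721, -0.0]
contact_force: [-0.4, 0.1, 0.6]
gripper_width: 0.497
grasp_force: 0.0
```

Request:
send_rows(deltas="0 0 0 0;0 0 0 0;0 0 0 0;0 0 0 0;0 0 0 0", claw=0, force=25)

```text
t: 4.25
eef_pos: [0.5062, 0.4198, 0.1095]
tool_rot: [-0.0, 0.693, 0.721, 0.0]
contact_force: [1.2, -0.8, 0.9]
gripper_width: -0.001
grasp_force: 0.0
```

```bash
python3 - <<'E'
from h import *
to([.5064,.4205,.111]);o=bot.get_obs(); print(o['q'].round(3),o['contact_force'],o['torque'],o['gripper_width'],o['grasp_force'])
E
```

```text
pos [0.5062 0.4198 0.1095] yheading 2.29 tilt [ 2.e-04  2.e-04 -1.e+00] delta [ 0.0007  0.0002 -0.0015]
[-1.033  0.572  0.347  1.706 -0.237  0.905 -0.55 ] [ 1.19636934 -0.75301981  0.86673565] [0.03205041 0.01849375 0.01386461] -0.0011179207988763168 0.0
```

```bash
python3 - <<'E'
from h import *
p=shot('wrist'); q=shot('scene'); a=cv2.resize(p['img'][60:360,140:440],(400,400)); 
u,v=map(int,px(q,[.506,.42,.11])); b=cv2.resize(q['img'][v-40:v+40,u-40:u+40],(400,400))
cv2.imwrite('pics/g1.png',np.hstack([a,b])[:,:,::-1])
print(px(p,[.5064,.4205,.122]))
E
```

```text
(np.float64(252.37164785937023), np.float64(246.3189504702527))
```

View pics/g1.png

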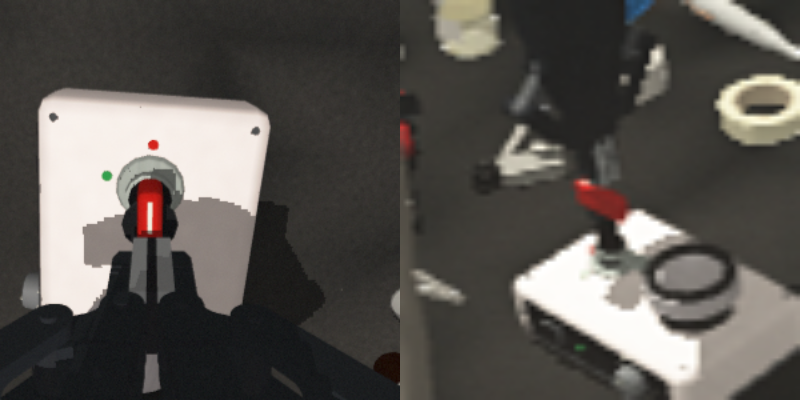

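```bash
python3 - <<'E'
from h import *
p=shot('wrist'); e,M=R()
for n,z in [('tip',.008),('tcp',0),('grasp',-.011)]: print(n,px(p,e+M@[0,0,z]), e+M@[0,0,z])
for v in range(190,300,8): print(v,[(u,world(p,u,v).round(3).tolist(),p['img'][v,u].tolist()) for u in (246,253,260)])
E
```

```text
tip (np.float64(252.0996398867831), np.float64(230.3875504235779)) [0.50618375 0.41978491 0.10134014]
tcp (np.float64(252.05303756488397), np.float64(236.58694384825336)) [0.50618375 0.41978434 0.10934014]
grasp (np.float64(251.98210330635843), np.float64(246.02315556400157)) [0.50618375 0.41978354 0.12034014]
190 [(246, [0.501, 0.433, 0.068], [102, 105, 99]), (253, [0.506, 0.434, 0.07], [85, 87, 82]), (260, [0.511, 0.431, 0.059], [87, 87, 83])]
198 [(246, [0.502, 0.443, 0.11], [118, 19, 15]), (253, [0.506, 0.443, 0.111], [117, 17, 17]), (260, [0.51, 0.443, 0.109], [97, 17, 13])]
206 [(246, [0.502, 0.442, 0.119], [185, 27, 21]), (253, [0.506, 0.442, 0.12], [194, 29, 22]), (260, [0.509, 0.442, 0.12], [144, 22, 17])]
214 [(246, [0.502, 0.438, 0.121], [197, 30, 22]), (253, [0.506, 0.439, 0.122], [241, 233, 220]), (260, [0.51, 0.439, 0.122], [157, 24, 21])]
222 [(246, [0.503, 0.433, 0.121], [197, 29, 22]), (253, [0.506, 0.434, 0.121], [241, 233, 218]), (260, [0.51, 0.433, 0.12], [154, 24, 18])]
230 [(246, [0.503, 0.429, 0.121], [198, 32, 27]), (253, [0.506, 0.43, 0.122], [241, 232, 218])
[... 435 characters left out ...]
7], [86, 85, 84])]
262 [(246, [0.503, 0.431, 0.155], [101, 101, 99]), (253, [0.506, 0.43, 0.154], [17, 18, 18]), (260, [0.509, 0.431, 0.154], [85, 84, 83])]
270 [(246, [0.504, 0.43, 0.16], [85, 85, 83]), (253, [0.506, 0.431, 0.16], [15, 19, 16]), (260, [0.509, 0.431, 0.16], [86, 84, 84])]
278 [(246, [0.504, 0.431, 0.166], [89, 88, 87]), (253, [0.506, 0.431, 0.166], [19, 22, 23]), (260, [0.509, 0.431, 0.166], [90, 89, 88])]
286 [(246, [0.504, 0.431, 0.172], [18, 20, 22]), (253, [0.506, 0.428, 0.167], [19, 22, 22]), (260, [0.509, 0.431, 0.172], [23, 25, 27])]
294 [(246, [0.504, 0.432, 0.178], [27, 29, 27]), (253, [0.507, 0.424, 0.167], [26, 24, 27]), (260, [0.509, 0.432, 0.177], [22, 26, 26])]
```

```bash
python3 - <<'E'
from h import *
p=shot('wrist')
for v in range(226,262,4): print(v,[(u,(world(p,u,v)*1000).round().astype(int).tolist(),p['img'][v,u].tolist()) for u in (232,236,240,243,262,265,268,272)])
E
```

```text
226 [(232, [494, 422, 101], [31, 31, 31]), (236, [497, 422, 102], [32, 31, 31]), (240, [499, 422, 101], [31, 33, 32]), (243, [501, 430, 118], [140, 19, 16]), (262, [512, 423, 102], [36, 19, 19]), (265, [513, 423, 102], [7, 8, 15]), (268, [515, 423, 101], [16, 13, 16]), (272, [518, 423, 102], [35, 33, 34])]
230 [(232, [495, 420, 102], [37, 37, 36]), (236, [497, 420, 102], [27, 27, 29]), (240, [499, 420, 102], [29, 27, 27]), (243, [501, 428, 119], [140, 19, 15]), (262, [512, 420, 101], [36, 22, 20]), (265, [514, 420, 101], [10, 14, 12]), (268, [515, 420, 101], [16, 16, 19]), (272, [518, 421, 102], [43, 41, 40])]
234 [(232, [492, 394, 55], [135, 125, 120]), (236, [497, 417, 102], [31, 30, 33]), (240, [499, 417, 101], [29, 30, 29]), (243, [501, 426, 119], [94, 13, 8]), (262, [512, 418, 101], [16, 17, 17]), (265, [514, 417, 100], [20, 24, 19]), (268, [516, 418, 101], [21, 22, 22]), (272, [522, 395, 55], [119, 111, 106])]
238 [(232, [492, 391, 56], [142, 131, 126]), (236, [497, 415, 101], [17, 17, 18]), (240, [500, 430, 132], [65, 65, 65]), (243, [502, 431, 133], [89, 76, 74]), (262, [511,
[... 1032 characters left out ...]
, [513, 431, 145], [69, 69, 68]), (272, [515, 427, 137], [25, 25, 27])]
254 [(232, [497, 426, 140], [30, 31, 33]), (236, [499, 426, 141], [27, 27, 30]), (240, [501, 431, 149], [101, 102, 99]), (243, [502, 430, 147], [102, 101, 101]), (262, [510, 431, 148], [85, 84, 84]), (265, [512, 431, 148], [85, 84, 84]), (268, [513, 430, 147], [82, 81, 79]), (272, [515, 427, 141], [23, 28, 27])]
258 [(232, [497, 426, 144], [20, 23, 21]), (236, [499, 427, 145], [24, 26, 27]), (240, [501, 431, 151], [103, 102, 101]), (243, [502, 431, 151], [102, 103, 100]), (262, [510, 430, 150], [87, 88, 85]), (265, [511, 431, 151], [85, 84, 83]), (268, [513, 431, 152], [81, 82, 81]), (272, [515, 427, 145], [24, 24, 25])]
```

```bash
python3 - <<'E'
from h import *
print(bot.tips_ahead, [a for a in dir(bot) if a[0]!='_'])
p=shot('scene'); d=p['depth']
u0,v0=map(int,px(p,[.506,.42,.12])); print(u0,v0)
for v in range(v0-14,v0+6,2): print(v,[((world(p,u,v)*1000).round().astype(int).tolist(),p['img'][v,u].tolist()) for u in range(u0-6,u0+7,2)])
E
```

```text
0.008 ['PlanningError', 'get_obs', 'hand_in', 'landmark_of', 'masks_of', 'read_camera', 'tips_ahead']
160 136
122 [([488, 417, 192], [37, 36, 35]), ([487, 404, 198], [38, 37, 36]), ([498, 409, 190], [37, 37, 35]), ([509, 411, 183], [38, 38, 36]), ([516, 410, 180], [37, 36, 35]), ([704, 627, -5], [51, 49, 46]), ([708, 619, -4], [62, 60, 54])]
124 [([489, 420, 183], [37, 37, 35]), ([490, 411, 185], [37, 36, 36]), ([500, 412, 180], [37, 36, 35]), ([508, 412, 176], [39, 37, 36]), ([512, 406, 176], [37, 36, 34]), ([685, 606, 3], [60, 57, 53]), ([696, 606, -2], [62, 60, 53])]
126 [([478, 408, 185], [39, 38, 36]), ([492, 416, 174], [38, 37, 35]), ([496, 410, 174], [38, 37, 35]), ([510, 416, 164], [46, 44, 42]), ([517, 415, 161], [59, 60, 56]), ([679, 601, -1], [65, 62, 57]), ([684, 594, -1], [64, 61, 56])]
128 [([478, 410, 176], [37, 35, 34]), ([488, 413, 169], [38, 37, 36]), ([497, 412, 165], [45, 45, 43]), ([504, 411, 162], [86, 87, 83]), ([519, 419, 150], [80, 79, 76]), ([670, 592, -3], [67, 64, 57]), ([672, 582, 0], [64, 62, 56])]
130 [([490, 428, 154], [58, 56, 52]), ([492, 420, 156], 
[... 648 characters left out ...]
[603, 581, -1], [81, 55, 50]), ([500, 436, 120], [207, 49, 45]), ([499, 424, 125], [179, 56, 50]), ([498, 411, 132], [105, 73, 68]), ([627, 560, -5], [64, 58, 53]), ([628, 549, -1], [61, 61, 55]), ([629, 539, 3], [61, 59, 53])]
138 [([596, 574, -3], [63, 65, 59]), ([498, 436, 112], [143, 41, 37]), ([501, 428, 113], [129, 40, 36]), ([501, 417, 119], [124, 40, 36]), ([503, 409, 121], [127, 40, 37]), ([506, 401, 123], [108, 44, 39]), ([624, 534, -2], [59, 59, 54])]
140 [([580, 556, 4], [66, 63, 58]), ([586, 551, 3], [64, 58, 52]), ([500, 428, 106], [123, 40, 36]), ([500, 418, 110], [122, 41, 37]), ([499, 405, 116], [121, 41, 37]), ([509, 407, 110], [118, 37, 33]), ([609, 518, 3], [59, 52, 47])]
```

The depth images show the shut fingertips at z ≈ 0.129, just above the bar's top at 0.122. That's about 27 mm higher than the reported TCP implies. I'll open, go down 25 mm and close again.

Request:
send_rows(deltas="0 0 0 0;0 0 0 0;0 0 0.01 0;0 0 0.02 0;0 0 0.025 0", claw=0.45)

```text
t: 5.0
eef_pos: [0.5053, 0.4192, 0.0824]
tool_rot: [-0.0, 0.693, 0.721, -0.001]
contact_force: [0.3, -0.0, -0.2]
gripper_width: 0.452
grasp_force: 0.0
```

Request:
send_rows(deltas="0 0 0 0;0 0 0 0;0 0 0 0;0 0 0 0", claw=0)

```text
t: 5.4
eef_pos: [0.5056, 0.4196, 0.0841]
tool_rot: [-0.0, 0.693, 0.721, -0.0]
contact_force: [-1.3, 0.3, -2.5]
gripper_width: 0.108
grasp_force: 28.7
```

```bash
python3 - <<'E'
from h import *
to([.5064,.4205,.111]);o=bot.get_obs(); print(o['contact_force'],o['torque'],o['gripper_width'],o['grasp_force'])
E
```

```text
pos [0.5056 0.4196 0.0841] yheading 2.3 tilt [-4.e-04 -9.e-04 -1.e+00] delta [ 0.0008  0.0008 -0.0269]
[-1.25727734  0.26871975 -2.48836069] [-0.10689735  0.30512529 -0.02145564] 0.1083533928782802 28.715118169784546
```

Gripped, with an opening of about 9 mm. Now I turn anticlockwise.

Request:
send_rows(deltas="0 0 0 -7;0 0 0 -14;0 0 0 -21;0 0 0 -28;0 0 0 -35")

```text
t: 5.9
eef_pos: [0.5066, 0.42, 0.0841]
tool_rot: [0.0, 0.442, 0.897, 0.0]
contact_force: [1.2, 0.8, -6.0]
gripper_width: 0.112
grasp_force: 28.2
```

Request:
send_rows(deltas="0 0 0 -7;0 0 0 -14;0 0 0 -21;0 0 0 -28;0 0 0 -35")

```text
t: 6.4
eef_pos: [0.5071, 0.4208, 0.0842]
tool_rot: [0.001, 0.152, 0.988, 0.001]
contact_force: [2.4, 3.6, -9.3]
gripper_width: 0.113
grasp_force: 27.9
```

Request:
send_rows(deltas="0 0 0 -2;0 0 0 -2;0 0 0 -2")

```text
t: 6.7
eef_pos: [0.5071, 0.4209, 0.0841]
tool_rot: [0.001, 0.137, 0.991, 0.001]
contact_force: [3.9, 3.3, -8.9]
gripper_width: 0.11
grasp_force: 27.9
```

```bash
python3 - <<'E'
from h import *
to([.5064,.4205,.111]);o=bot.get_obs(); print(o['contact_force'],o['torque'],o['gripper_width'],o['grasp_force'],o['q'].round(3))
E
```

```text
pos [0.5071 0.4209 0.0841] yheading 74.21 tilt [-0.0012  0.0027 -1.    ] delta [ 0.0005 -0.0005 -0.0269]
[ 3.85287238  3.3341101  -8.89001951] [ 1.01570677 -0.74291419 -0.00433439] 0.11045893904173208 27.873819172382355 [-0.8    0.581  0.018  1.703 -0.013  0.855  0.519]
```

Request:
send_rows(deltas="0 0 0 0;0 0 0 0;0 0 0 0;0 0 -0.02 0;0 0 -0.06 0", claw=0.4)

```text
t: 7.2
eef_pos: [0.5043, 0.4179, 0.1419]
tool_rot: [-0.002, 0.137, 0.991, -0.003]
contact_force: [0.3, -0.3, 0.7]
gripper_width: 0.402
grasp_force: 0.0
```

Request:
send_rows(deltas="0 0 -0.05 0;0 0 -0.1 0;0 0 -0.15 0;0 0 -0.17 0;0 0 -0.17 0", claw=0.8)

```text
t: 7.7
eef_pos: [0.5077, 0.4209, 0.3194]
tool_rot: [0.003, 0.137, 0.991, 0.003]
contact_force: [0.4, -0.3, -1.1]
gripper_width: 0.799
grasp_force: 0.0
```

```bash
python3 - <<'E'
from h import *
to([.41,-.367,.32]);o=bot.get_obs(); print(o['contact_force'],o['q'].round(3))
p=shot('wrist','w2.png')
img=p['img'].astype(int)
vs,us=np.mgrid[:384,:512]; d=p['depth']
X=np.stack([(us-p['cx'])/p['fx']*d,-(vs-p['cy'])/p['fy']*d,-d,np.ones_like(d)],-1)@np.linalg.inv(p['camera_from_world']).T
red=(img[...,0]>110)&(img[...,1]<70)&(img[...,2]<70)&(d>0)&(X[...,2]>.116)&(X[...,2]<.13)
T=X[red]; print('bar',len(T),cv2.minAreaRect((T[:,:2]*1000).astype(np.float32)),T[:,2].mean())
h=(X[...,2]>.085)&(X[...,2]<.097)&(abs(X[...,0]-.504)<.05)&(abs(X[...,1]-.335)<.045)
H=X[h]; print('ring',len(H),cv2.minEnclosingCircle((H[:,:2]*1000).astype(np.float32)),np.percentile(H[:,2],[50,95]))
h=(X[...,2]>.02)&(X[...,2]<.3)&(X[...,0]>.35)&(X[...,1]<.25)
H=X[h];print('autosampler etc', len(H), H.min(0) if len(H) else '', H.max(0) if len(H) else '')
E
```

```text
pos [0.5077 0.4209 0.3194] yheading 74.24 tilt [-0.0041  0.0072 -1.    ] delta [-0.1199 -0.7848 -0.0057]
[ 0.4454578  -0.25860999 -1.11937218] [-0.813  0.373  0.037  1.466 -0.014  1.294  0.521]
bar 258 ((505.03314208984375, 421.98431396484375), (9.26248836517334, 41.390350341796875), 73.95123291015625) 0.12050212806412282
ring 1153 ((503.6994323730469, 336.9217529296875), 34.004459381103516) [0.09016291 0.09223657]
autosampler etc 17798 [ 0.50351709 -0.03660151  0.02000418  1.        ] [0.86514832 0.24986839 0.2124623  1.        ]
```

The bar turned 72°, so the knob is at about 1.32 rad and free. Next I go along the clear strip to the flask, high up.

Request:
send_rows(deltas="-0.007 -0.045 0 0;-0.014 -0.09 0 0;-0.02 -0.135 0 0;-0.027 -0.18 0 0;-0.034 -0.225 0 0")

```text
t: 8.25
eef_pos: [0.4765, 0.1916, 0.3124]
tool_rot: [-0.001, 0.137, 0.991, -0.001]
contact_force: [1.6, -0.7, 1.2]
gripper_width: 0.804
grasp_force: 0.0
```

Request:
send_rows(deltas="-0.007 -0.045 0 0;-0.014 -0.09 0 0;-0.02 -0.135 0 0;-0.027 -0.18 0 0;-0.034 -0.225 0 0")

```text
t: 8.75
eef_pos: [0.4481, -0.0337, 0.3127]
tool_rot: [-0.001, 0.137, 0.991, -0.0]
contact_force: [1.5, -0.8, 1.5]
gripper_width: 0.8
grasp_force: 0.0
```

Request:
send_rows(deltas="-0.007 -0.045 0 0;-0.014 -0.09 0 0;-0.02 -0.135 0 0;-0.027 -0.18 0 0;-0.034 -0.225 0 0")

```text
t: 9.25
eef_pos: [0.4199, -0.2589, 0.3128]
tool_rot: [-0.001, 0.137, 0.991, 0.0]
contact_force: [1.2, -0.3, 0.3]
gripper_width: 0.796
grasp_force: 0.0
```

```bash
python3 - <<'E'
from h import *
to([.41,-.367,.32]);o=bot.get_obs(); print(o['contact_force'],o['q'].round(3),o['t'])
E
```

```text
pos [ 0.4199 -0.2589  0.3128] yheading 74.28 tilt [ 2.5e-03  2.0e-04 -1.0e+00] delta [-0.0197 -0.1068 -0.0073]
[ 1.18815683 -0.28396486  0.26994962] [-0.097  0.076  0.565  1.872 -0.043  1.208  1.778] 9.25
```

Request:
send_rows(deltas="-0.008 -0.04 0 0;-0.016 -0.08 0 0;-0.02 -0.107 0 0;-0.02 -0.107 0 0;-0.02 -0.107 0 0")

```text
t: 9.75
eef_pos: [0.411, -0.3656, 0.3127]
tool_rot: [-0.001, 0.137, 0.991, 0.001]
contact_force: [-0.3, 0.3, -0.9]
gripper_width: 0.801
grasp_force: 0.0
```

```bash
python3 - <<'E'
from h import *
o=bot.get_obs(); print(o['q'].round(3),o['t'])
p=shot('wrist')
for q in ['flask','bulb_center','neck','cork_ring']:
    for r in bot.landmark_of(p,q)[:2]: print(q,round(r['confidence'],2),np.round(r['xyz'],4),np.round(px(p,r['xyz'])))
img=p['img'].astype(int); vs,us=np.mgrid[:384,:512]; d=p['depth']
X=np.stack([(us-p['cx'])/p['fx']*d,-(vs-p['cy'])/p['fy']*d,-d,np.ones_like(d)],-1)@np.linalg.inv(p['camera_from_world']).T
h=(X[...,2]>.13)&(X[...,2]<.145)&(img.min(-1)>120)&(abs(X[...,0]-.41)<.05)&(abs(X[...,1]+.367)<.05)
H=X[h]; print('stopper',len(H)); 
if len(H): print(cv2.minEnclosingCircle((H[:,:2]*1000).astype(np.float32)),H[:,2].mean()); to(np.r_[np.array(cv2.minEnclosingCircle((H[:,:2]*1000).astype(np.float32))[0])/1000,.066])
cv2.imwrite('pics/w3.png',cv2.resize(p['img'],(800,600))[:,:,::-1])
E
```

```text
[ 0.067  0.207  0.653  1.757 -0.132  1.225  2.05 ] 9.75
flask 0.96 [ 0.4155 -0.3675  0.0164] [252. 147.]
flask 0.71 [ 0.5285 -0.516  -0.0015] [184. 235.]
bulb_center 0.9 [ 0.5245 -0.5172  0.0336] [178. 243.]
bulb_center 0.79 [ 0.4158 -0.3674  0.0458] [253. 151.]
neck 0.81 [ 0.5291 -0.5183  0.0854] [170. 264.]
neck 0.65 [ 0.4155 -0.3721  0.0995] [249. 161.]
cork_ring 0.62 [ 0.4347 -0.2452  0.0029] [336. 135.]
stopper 615
((413.2093200683594, -368.1658020019531), 15.572647094726562) 0.1365636603576392
pos [ 0.4123 -0.3647  0.3141] yheading 74.41 tilt [ 2.e-04  7.e-04 -1.e+00] delta [-0.0019 -0.0033  0.2481]
```

View pics/w3.png

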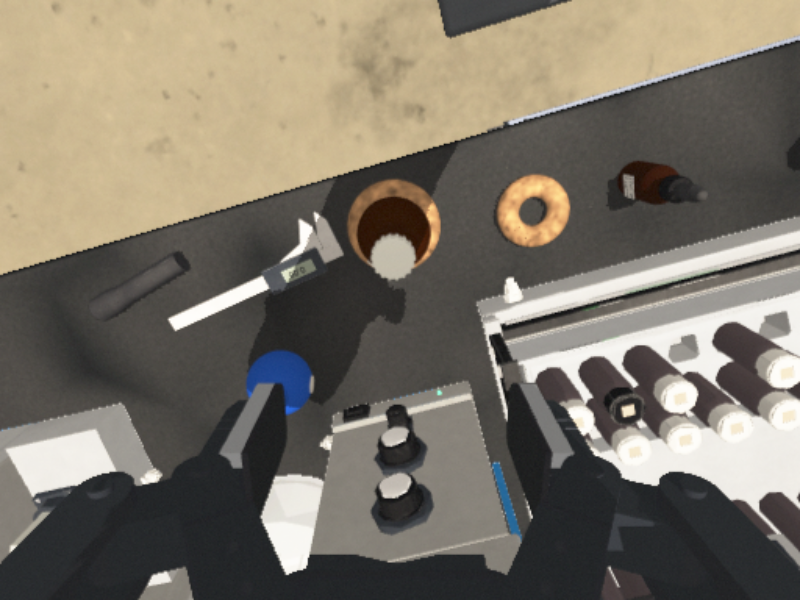

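Amber flask with the white stopper at (394,240) on the large cork ring; blue look-alike at (280,380), small ring at (533,210). I descend around the amber one.

Request:
send_rows(deltas="-0.0025 -0.003 0.04 0;-0.0025 -0.003 0.08 0;-0.0025 -0.003 0.12 0;-0.0025 -0.003 0.16 0;-0.0025 -0.003 0.18 0")

```text
t: 10.5
eef_pos: [0.4124, -0.3673, 0.1312]
tool_rot: [-0.002, 0.136, 0.991, 0.001]
contact_force: [0.1, -0.3, 0.1]
gripper_width: 0.798
grasp_force: 0.0
```

Request:
send_rows(deltas="0 0 0.02 0;0 0 0.04 0;0 0 0.05 0;0 0 0.05 0;0 0 0.05 0")

```text
t: 11.0
eef_pos: [0.4139, -0.3697, 0.0849]
tool_rot: [0.0, 0.137, 0.991, -0.0]
contact_force: [-0.6, -0.4, -0.0]
gripper_width: 0.804
grasp_force: 0.0
```

```bash
python3 - <<'E'
from h import *
to([.414,-.368,.066]); o=bot.get_obs(); print(o['contact_force'])
p=shot('wrist'); cv2.imwrite('pics/w4.png',cv2.resize(p['img'],(800,600))[:,:,::-1])
e,M=R()
for s in (-1,1): print('pad tips exp',px(p,e+M@[.011,s*.034,.008]),px(p,e+M@[.011,s*.034,-.019]))
E
```

```text
pos [ 0.4139 -0.3697  0.0849] yheading 74.31 tilt [-7.e-04 -2.e-04 -1.e+00] delta [0.0004 0.0017 0.0189]
[-0.5975099  -0.38913011 -0.00559402]
pad tips exp (np.float64(193.0711287087376), np.float64(212.3860104099675)) (np.float64(183.31743388913543), np.float64(233.318111946824))
pad tips exp (np.float64(312.3399284789747), np.float64(212.34105701047733)) (np.float64(322.03527371248657), np.float64(233.2524715909551))
```

View pics/w4.png

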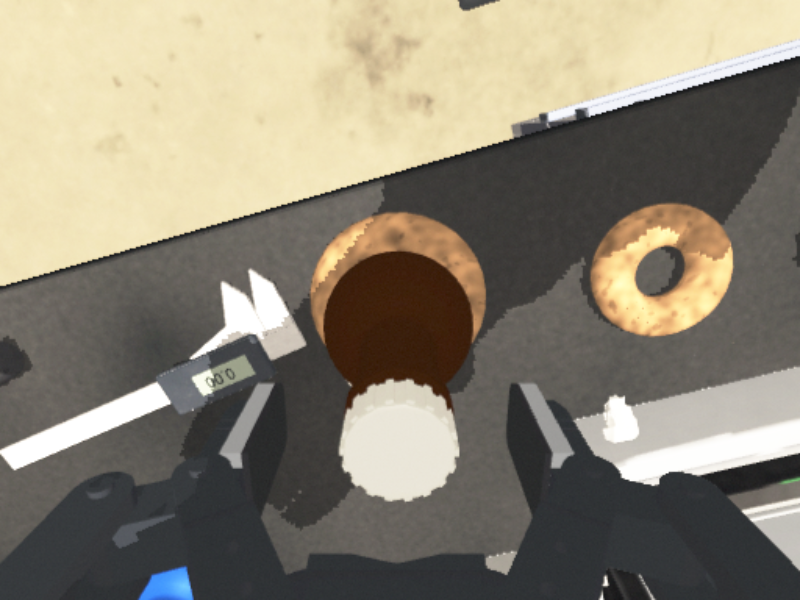

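```bash
python3 - <<'E'
from h import *
p=shot('wrist')
for u,v in [(256,362),(256,370),(256,378),(230,365),(280,365),(256,300),(256,260),(172,250),(340,250),(165,268),(346,268)]: print(u,v,(world(p,u,v)*1000).round(1),p['img'][v,u])
E
```

```text
256 362 [ 406.1 -366.9  179. ] [47 51 54]
256 370 [ 404.2 -366.4  183.3] [48 49 55]
256 378 [ 404.8 -366.6  185.1] [48 51 54]
230 365 [ 402.2 -372.9  181.9] [46 47 50]
280 365 [ 405.4 -360.2  182.2] [49 50 54]
256 300 [ 418.7 -370.   135.5] [234 230 216]
256 260 [ 399.7 -364.7  137.2] [237 232 220]
172 250 [ 394.4 -401.8  120.3] [150 148 147]
340 250 [ 414.6 -330.   120.4] [157 156 153]
165 268 [ 394.6 -401.1  135. ] [42 42 45]
346 268 [ 413.9 -331.4  135.5] [160 158 157]
```

The whole tool stands about 27 mm higher than reported (the palm depth agrees). I go down 20 mm more and grip.

Request:
send_rows(deltas="0 0 0.01 0;0 0 0.02 0;0 0 0.02 0")

```text
t: 11.4
eef_pos: [0.4126, -0.3687, 0.0628]
tool_rot: [-0.001, 0.137, 0.991, 0.001]
contact_force: [0.2, 0.3, -0.2]
gripper_width: 0.798
grasp_force: 0.0
```

Request:
send_rows(deltas="0 0 0 0;0 0 0 0;0 0 0 0;0 0 0 0;0 0 0 0", claw=0, force=50)

```text
t: 11.9
eef_pos: [0.4137, -0.3696, 0.0646]
tool_rot: [0.0, 0.137, 0.991, 0.0]
contact_force: [-0.2, 1.2, 2.3]
gripper_width: 0.312
grasp_force: 49.0
```

Request:
send_rows(deltas="0 0 -0.01 0;0 0 -0.04 0;0 0 -0.08 0;0 0 -0.12 0;0 0 -0.15 0")

```text
t: 12.4
eef_pos: [0.4134, -0.3703, 0.2172]
tool_rot: [0.001, 0.137, 0.991, -0.001]
contact_force: [0.4, 0.2, -0.5]
gripper_width: 0.31
grasp_force: 49.3
```

```bash
python3 - <<'E'
from h import *
to([.45,.1,.25]); o=bot.get_obs(); print(o['contact_force'],o['q'].round(3),o['gripper_width'],o['grasp_force'])
for c in ('scene','side'):
  p=shot(c)
  for q in ['flask','bulb_center','neck']:
    for r in bot.landmark_of(p,q)[:2]: print(c,q,round(r['confidence'],2),np.round(r['xyz'],4),np.round(px(p,r['xyz'])))
E
```

```text
pos [ 0.4134 -0.3703  0.2172] yheading 74.24 tilt [-2.e-03 -9.e-04 -1.e+00] delta [ 0.0925  0.4626 -0.0334]
[ 0.38663204  0.23001067 -0.52408788] [ 0.104  0.31   0.639  1.874 -0.215  1.025  2.128] 0.31028548838143166 49.31725014897289
scene flask 0.74 [ 0.5275 -0.5194  0.0033] [409. 285.]
scene flask 0.65 [ 0.4176 -0.3681  0.1689] [353. 247.]
scene bulb_center 0.96 [ 0.4145 -0.3649  0.1987] [354. 240.]
scene bulb_center 0.71 [0.5033 0.3364 0.107 ] [177. 149.]
scene neck 0.93 [ 0.5304 -0.5224  0.0814] [418. 268.]
scene neck 0.62 [ 0.4149 -0.3676  0.2508] [359. 226.]
side flask 0.89 [ 0.4126 -0.3685  0.1639] [343. 219.]
side flask 0.67 [0.504  0.3387 0.1119] [179. 153.]
side bulb_center 0.91 [ 0.409  -0.3737  0.1968] [345. 211.]
side bulb_center 0.73 [ 0.5266 -0.5145  0.0293] [397. 246.]
side neck 0.91 [ 0.4083 -0.3661  0.2509] [344. 196.]
side neck 0.72 [ 0.5262 -0.5188  0.0813] [401. 234.]
```

Request:
send_rows(deltas="0.002 0.01 -0.03 0;0.007 0.045 -0.06 0;0.013 0.085 -0.09 0;0.019 0.125 -0.09 0;0.025 0.165 -0.09 0")

```text
t: 13.3
eef_pos: [0.4341, -0.2026, 0.3044]
tool_rot: [0.0, 0.137, 0.991, -0.0]
contact_force: [0.4, 0.3, -3.1]
gripper_width: 0.313
grasp_force: 49.6
```

Request:
send_rows(deltas="0.006 0.04 0 0;0.012 0.08 0 0;0.018 0.12 0 0;0.024 0.16 0 0;0.03 0.2 0 0")

```text
t: 13.8
eef_pos: [0.4588, -0.0019, 0.3034]
tool_rot: [-0.001, 0.137, 0.991, -0.0]
contact_force: [0.9, -1.0, -1.4]
gripper_width: 0.312
grasp_force: 49.6
```

Request:
send_rows(deltas="0.006 0.04 0 0;0.012 0.08 0 0;0.018 0.12 0 0;0.024 0.16 0 0;0.03 0.2 0 0")

```text
t: 14.3
eef_pos: [0.4842, 0.1986, 0.3031]
tool_rot: [-0.001, 0.137, 0.991, -0.001]
contact_force: [-0.1, 0.2, -1.5]
gripper_width: 0.308
grasp_force: 49.6
```

```bash
python3 - <<'E'
from h import *
to([.5038,.3368,.2]); o=bot.get_obs(); print(o['contact_force'],o['q'].round(3),o['gripper_width'],o['t'])
E
```

```text
pos [0.4842 0.1986 0.3031] yheading 74.27 tilt [ 0.0015 -0.0015 -1.    ] delta [0.0185 0.1385 0.1029]
[-0.06412344  0.19231415 -1.50716113] [-0.666  0.144  0.178  1.806 -0.027  1.196  0.817] 0.30840809753234794 14.3
```

Request:
send_rows(deltas="0.006 0.04 0 0;0.012 0.08 0.02 0;0.017 0.12 0.05 0;0.0185 0.138 0.08 0;0.0185 0.138 0.105 0")

```text
t: 14.8
eef_pos: [0.5025, 0.3385, 0.1957]
tool_rot: [-0.002, 0.134, 0.991, -0.001]
contact_force: [-0.5, -0.3, -1.8]
gripper_width: 0.313
grasp_force: 49.6
```

Request:
send_rows(deltas="0 0 0.02 0;0 0 0.035 0;0 0 0.035 0;0 0 0.035 0")

```text
t: 15.2
eef_pos: [0.5044, 0.335, 0.1644]
tool_rot: [-0.0, 0.137, 0.991, -0.0]
contact_force: [0.6, 0.3, -0.6]
gripper_width: 0.311
grasp_force: 49.6
```

```bash
python3 - <<'E'
from h import *
to([.5038,.3368,.1291]); o=bot.get_obs(); print(o['contact_force'],o['q'].round(3),o['gripper_width'],o['t'])
p=shot('wrist'); cv2.imwrite('pics/w5.png',p['img'][:,:,::-1])
for c in ('scene','side'):
  s=shot(c)
  for q in ['bulb_center','neck','flask']:
    for r in bot.landmark_of(s,q)[:3]:
      if r['xyz'][1]>.2: print(c,q,round(r['confidence'],2),np.round(r['xyz'],4))
E
```

```text
pos [0.5044 0.335  0.1644] yheading 74.26 tilt [ 1.e-04 -2.e-04 -1.e+00] delta [0.0011 0.0016 0.0353]
[ 0.55420486  0.25107585 -0.57410717] [-0.773  0.411  0.109  1.781 -0.053  0.953  0.654] 0.31072017680659764 15.2
scene bulb_center 0.62 [0.5035 0.3412 0.1474]
scene neck 0.52 [0.5068 0.3357 0.1982]
scene flask 0.8 [0.5106 0.3365 0.1146]
side bulb_center 0.7 [0.501  0.3349 0.1978]
side bulb_center 0.62 [0.5025 0.3341 0.1444]
side neck 0.72 [0.5011 0.3387 0.2013]
side flask 0.69 [0.5025 0.3361 0.1143]
```

View pics/w5.png

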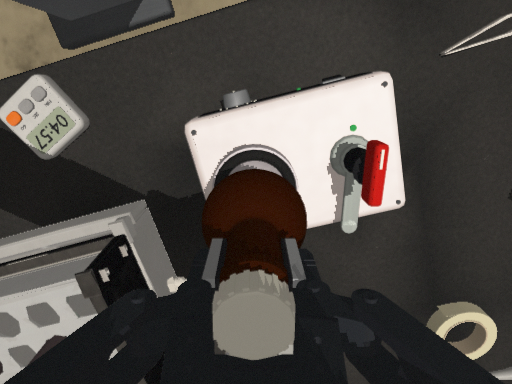

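The tongue at (348,210) points to the back of the mixer, and the upright flask at (255,220) sits over the ring. Now I lower it slowly.

Request:
send_rows(deltas="0.001 0.0015 0.01 0;0.001 0.0015 0.018 0;0.001 0.0015 0.024 0;0.001 0.0015 0.028 0;0.001 0.0015 0.03 0")

```text
t: 16.15
eef_pos: [0.5034, 0.3366, 0.1335]
tool_rot: [-0.0, 0.137, 0.991, -0.0]
contact_force: [0.0, -0.2, -1.2]
gripper_width: 0.309
grasp_force: 49.6
```

Request:
send_rows(deltas="0 0 0.002 0;0 0 0.003 0;0 0 0.004 0;0 0 0.005 0;0 0 0.006 0")

```text
t: 16.65
eef_pos: [0.504, 0.3368, 0.129]
tool_rot: [0.0, 0.137, 0.991, 0.0]
contact_force: [-0.2, -1.8, 4.5]
gripper_width: 0.308
grasp_force: 49.9
```

```bash
python3 - <<'E'
from h import *
to([.5038,.3368,.1291]); o=bot.get_obs(); print(o['contact_force'],o['torque'],o['gripper_width'],o['t'])
E
```

```text
pos [0.504  0.3368 0.129 ] yheading 74.27 tilt [-6.e-04  6.e-04 -1.e+00] delta [ 0.0002 -0.0001 -0.0001]
[-0.21187474 -1.84506006  4.45338761] [-0.26583188  0.34559014  0.02895106] 0.3075368681538463 16.65
```

Request:
send_rows(deltas="0 0 0.0015 0;0 0 0.003 0;0 0 0.0045 0;0 0 0.006 0;0 0 0.007 0")

```text
t: 17.15
eef_pos: [0.5042, 0.3369, 0.1224]
tool_rot: [0.0, 0.137, 0.991, 0.0]
contact_force: [-2.1, -2.5, 9.6]
gripper_width: 0.311
grasp_force: 50.5
```

Request:
send_rows(deltas="0 0 0 0;0 0 0 0")

```text
t: 17.35
eef_pos: [0.5042, 0.3368, 0.1225]
tool_rot: [0.0, 0.137, 0.991, 0.0]
contact_force: [-2.3, -3.4, 9.7]
gripper_width: 0.309
grasp_force: 50.5
```

```bash
python3 - <<'E'
from h import *
to([.5038,.3368,.1205]); o=bot.get_obs(); print(o['contact_force'],o['torque'],o['gripper_width'],o['t'])
p=shot('wrist'); d=p['depth']; img=p['img'].astype(int)
vs,us=np.mgrid[:384,:512]
X=np.stack([(us-p['cx'])/p['fx']*d,-(vs-p['cy'])/p['fy']*d,-d,np.ones_like(d)],-1)@np.linalg.inv(p['camera_from_world']).T
r=np.hypot(X[...,0]-.5038,X[...,1]-.3368); h=(r>.028)&(r<.0325)&(X[...,2]>.07)&(X[...,2]<.1)&(img.max(-1)<60)
print('ring z',np.percentile(X[h][:,2],[25,50,75,95]).round(4),h.sum())
E
```

```text
pos [0.5042 0.3368 0.1225] yheading 74.26 tilt [-8.e-04  8.e-04 -1.e+00] delta [ 0.0004 -0.0001  0.002 ]
[-2.33470039 -3.36642768  9.65399454] [-0.61228868  0.58945362  0.02492553] 0.3088203881338887 17.35
ring z [0.0825 0.0834 0.0841 0.0854] 603
```

Request:
send_rows(deltas="0 0 0.0005 0;0 0 0.001 0;0 0 0.001 0;0 0 0.001 0;0 0 0.001 0")

```text
t: 17.9
eef_pos: [0.5043, 0.3368, 0.1216]
tool_rot: [0.0, 0.137, 0.991, 0.0]
contact_force: [-2.3, -4.6, 9.9]
gripper_width: 0.308
grasp_force: 50.6
```

```bash
cat > m.py <<'E'
from h import *
to([.5038,.3368,.1205]); o=bot.get_obs(); print(o['contact_force'],o['gripper_width'],o['grasp_force'],o['t'])
p=shot('wrist'); d=p['depth']; img=p['img'].astype(int)
vs,us=np.mgrid[:384,:512]
X=np.stack([(us-p['cx'])/p['fx']*d,-(vs-p['cy'])/p['fy']*d,-d,np.ones_like(d)],-1)@np.linalg.inv(p['camera_from_world']).T
r=np.hypot(X[...,0]-.5038,X[...,1]-.3368); h=(r>.028)&(r<.0325)&(X[...,2]>.07)&(X[...,2]<.1)&(img.max(-1)<60)
print('ring z',np.percentile(X[h][:,2],[25,50,75,95]).round(4),h.sum())
h=(X[...,2]>.1)&(X[...,2]<.25)&(r<.03)&(img.min(-1)>110); print('stopper z',np.percentile(X[h][:,2],[50,75,95]).round(4),h.sum())
E
python3 m.py
```

```text
pos [0.5043 0.3368 0.1216] yheading 74.26 tilt [-9.e-04  9.e-04 -1.e+00] delta [ 0.0004 -0.0001  0.0011]
[-2.29419601 -4.60315333  9.8790311 ] 0.3079599184562253 50.59461684868444 17.9
ring z [0.0817 0.0826 0.0833 0.0978] 627
stopper z [0.1938 0.1941 0.1946] 4824
```

Request:
send_rows(deltas="0 -0.0005 0.0005 0;0 -0.001 0.001 0;0 -0.001 0.001 0;0 -0.001 0.001 0;0 -0.001 0.001 0")

```text
t: 18.45
eef_pos: [0.5043, 0.3362, 0.1208]
tool_rot: [0.001, 0.137, 0.991, 0.001]
contact_force: [-1.3, -2.5, 10.4]
gripper_width: 0.309
grasp_force: 50.9
```

```bash
python3 m.py
```

```text
pos [0.5043 0.3362 0.1208] yheading 74.27 tilt [-0.0013  0.0017 -1.    ] delta [0.0006 0.0005 0.0003]
[-1.28120922 -2.52810062 10.41294196] 0.3085650160679347 50.94825463690216 18.45
ring z [0.0815 0.0824 0.0832 0.0979] 652
stopper z [0.193  0.1933 0.1938] 4802
```

Request:
send_rows(deltas="0 0 0.0004 0;0 0 0.0004 0;0 0 0.0004 0;0 0 0.0004 0;0 0 0.0004 0")

```text
t: 19.0
eef_pos: [0.5042, 0.3362, 0.1204]
tool_rot: [0.001, 0.137, 0.991, 0.001]
contact_force: [-1.6, -3.1, 10.2]
gripper_width: 0.306
grasp_force: 51.0
```

Request:
send_rows(deltas="0 0 0 0;0 0 0 0;0 0 0 0;0 0 0 0;0 0 0 0")

```text
t: 19.5
eef_pos: [0.5042, 0.3362, 0.1204]
tool_rot: [0.001, 0.137, 0.991, 0.001]
contact_force: [-2.0, -2.4, 10.3]
gripper_width: 0.31
grasp_force: 50.9
```

Request:
send_rows(deltas="0 0 0 0;0 0 0 0;0 0 0 0;0 0 0 0;0 0 0 0")

```text
t: 20.0
eef_pos: [0.5043, 0.3362, 0.1204]
tool_rot: [0.001, 0.137, 0.991, 0.001]
contact_force: [-1.1, -2.8, 10.1]
gripper_width: 0.311
grasp_force: 50.9
```

Request:
send_rows(deltas="0 0 0 0;0 0 0 0;0 0 0 0;0 0 0 0;0 0 0 0")

```text
t: 20.5
eef_pos: [0.5043, 0.3362, 0.1204]
tool_rot: [0.001, 0.137, 0.991, 0.001]
contact_force: [-1.5, -2.1, 10.6]
gripper_width: 0.316
grasp_force: 50.9
```

Request:
send_rows(deltas="0 0 0 0;0 0 0 0;0 0 0 0;0 0 0 0;0 0 0 0")

```text
t: 21.0
eef_pos: [0.5043, 0.3362, 0.1204]
tool_rot: [0.001, 0.137, 0.991, 0.001]
contact_force: [-1.1, -2.4, 10.7]
gripper_width: 0.31
grasp_force: 50.9
```

Request:
send_rows(deltas="0 0 0 0;0 0 0 0;0 0 0 0;0 0 0 0;0 0 0 0")

```text
t: 21.5
eef_pos: [0.5043, 0.3362, 0.1204]
tool_rot: [0.001, 0.137, 0.991, 0.001]
contact_force: [-3.3, -2.0, 10.2]
gripper_width: 0.31
grasp_force: 50.9
```

Request:
send_rows(deltas="0 0 0 0;0 0 0 0;0 0 0 0;0 0 0 0;0 0 0 0")

```text
t: 22.0
eef_pos: [0.5043, 0.3362, 0.1204]
tool_rot: [0.001, 0.137, 0.991, 0.001]
contact_force: [-1.4, -2.2, 10.3]
gripper_width: 0.309
grasp_force: 50.9
```

Request:
send_rows(deltas="0 0 0 0;0 0 0 0;0 0 0 0;0 0 0 0;0 0 0 0")

```text
t: 22.5
eef_pos: [0.5043, 0.3362, 0.1204]
tool_rot: [0.001, 0.137, 0.991, 0.001]
contact_force: [-1.8, -3.0, 10.7]
gripper_width: 0.311
grasp_force: 50.9
```

```bash
python3 m.py; python3 - <<'E'
from h import *
for c in ('scene','side'):
  s=shot(c)
  for q in ['bulb_center','neck','cradle','timer','dropper_bottle','green_vial']:
    for r in bot.landmark_of(s,q)[:2]: print(c,q,round(r['confidence'],2),np.round(r['xyz'],4))
E
```

```text
pos [0.5043 0.3362 0.1204] yheading 74.26 tilt [-0.0013  0.0017 -1.    ] delta [ 0.0006  0.0005 -0.0001]
[-1.78405432 -3.01502339 10.69357891] 0.31055075929693376 50.94966619412282 22.5
ring z [0.0812 0.0821 0.0829 0.098 ] 664
stopper z [0.1926 0.193  0.1935] 4834
scene bulb_center 0.76 [ 0.5299 -0.5171  0.0284]
scene bulb_center 0.57 [0.5032 0.3414 0.1041]
scene neck 0.58 [0.5033 0.3363 0.1486]
scene cradle 0.7 [0.5045 0.3354 0.1011]
scene cradle 0.61 [0.4026 0.1516 0.0019]
scene dropper_bottle 0.59 [ 0.4307 -0.1406 -0.0036]
scene green_vial 0.71 [0.4021 0.1499 0.0028]
scene green_vial 0.64 [ 0.4412  0.0228 -0.0016]
side bulb_center 0.72 [ 0.5253 -0.5141  0.0332]
side bulb_center 0.62 [0.5013 0.3384 0.1008]
side neck 0.8 [0.5   0.337 0.156]
side neck 0.76 [ 0.5291 -0.5193  0.0818]
side cradle 0.58 [ 0.4083 -0.37    0.0023]
side cradle 0.51 [0.5024 0.3402 0.1042]
side timer 0.75 [ 0.4019  0.1475 -0.0016]
side timer 0.16 [0.5003 0.3364 0.1562]
side dropper_bottle 0.64 [ 0.4377  0.0264 -0.0023]
side dropper_bottle 0.45 [ 0.4349 -0.1428 -0.0053]
side green_vial 0.52 [ 0.4401  0.0244 -0.0028]
```

```bash
python3 -c "
from station import bot
print(bot.hand_in())"
```

```text
the job is handed in; nothing more can be done
None
```

Handed in at about 22.7 s, with no verdict returned: the knob is free at about 1.32 rad, and the amber flask is upright in the ring, held about 8.5 mm down at about 10 N for over 3 s; the timer, dropper bottle and green-capped vial stand where they were.

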